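# Seat the weighing pan of a kitchen scale on its three balls and zero the scale

### The job

Put the washed steel weighing pan back on the kitchen scale, its black dot at the same side as the black dot on the housing: set it down over the three ball studs and press it gently down until both spring clips have snapped over its rolled ends and drawn it level on to all three balls. The weigh cell is delicate, so feel your way and never press on the pan with more than about 12 N, a little over a kilo. Then press the orange zero key fully down and let it come up again, and leave the jars and the mug where they stand.

Things in the scene. Friction and masses are not known exactly. Their poses are not given: they have to be found in the camera images.
- pan_centre (a point): Loose weighing pan: shallow steel cap, open below, 66 mm (x) by 134 mm (y), 16 mm high, 0.2 kg, flat top, lying right way up on the worktop. Point: its centre, 8 mm above its lower edge, 8 mm below its top; z up. Grasp across the 66 mm width by the upright long sides. Under it are three vees of two 6 mm pins, 13 mm apart, that catch a ball up to about 6 mm aside and centre it while the pan is free to slide.
- pan_dot (a point): Black dot (7 mm) on the pan's top, at the pan's x = 0, y = +52 mm: marks its +y end. A firm grip keeps the pan from sliding home on the balls: it must be free when the springs draw it down.
- pan_bead (a point): Middle of the rolled bead on the pan's +y end: 52 mm long, 7 mm thick, at y = +68 mm, 12.5 mm above the pan's lower edge. The -y end has the same (143 mm over both beads). The clips snap over these; the two clips are not set to quite the same height, so one snaps before the other.
- scale: Fixed kitchen scale: white housing 200 mm (x) by 190 mm (y), 34 mm high; origin at the centre of its underside, x to its back, away from the black front panel, z up. A weigh-cell carrier stands out of the grey seat: an aluminium bar along y with three 12 mm steel balls on studs (one 56 mm to +y; two 56 mm to -y, 19.5 mm either side) and a spring clip at each end, nose inwards, 10 mm above a seated pan.
- pan_seat (a point): Nominal centre of the pan's place, on the housing's top (34 mm above the worktop); axes as the scale's; the pan's +y end goes to +y. The carrier with balls and clips is not reported: it sits up to 2.5 mm off in x, 1.5 mm in y, 2 degrees turned, and is screwed up or down by 7 mm. The lower edge of a fully seated pan is 19 mm (+-7) above this point, its top 69 mm (+-7) above the worktop.
- scale_dot (a point): Small black dot on the housing near its +y edge, 83.5 mm from the seat centre: the dotted end of the pan goes here. Set down loosely, the pan lies on the clips 6 to 10 mm above home, or tilted with one end already snapped. An end needs 2 to 8 N on it to snap (45 mm from the middle), both at once 6 to 11 N on the middle; then the force drops and the springs draw it down the last 3 mm. On the balls the force rises steeply.
- zero_key (a joint): Travel of the zero key in m: 0 up, 0.004 fully down; it springs back. About 4 N presses it fully down.
- zero_key_top (a point): Centre of the top of the orange round zero key (21 mm across, 5 mm proud of the black front panel, 39 mm above the worktop).
- spice_jar_centre (a point): Spice jar with a dark lid, 41 mm across, 105 mm tall, loose, not to be moved; its centre.
- jam_jar_centre (a point): Jam jar with a red and white lid, 71 mm across, 89 mm tall, loose, not to be moved; its centre.
- mug_centre (a point): Small white mug, 62 mm wide, 88 mm over the handle, 50 mm tall, loose, not to be moved; a point in it 25 mm above the worktop.

How it is judged:
On the way, in this order (a step that is already met when the one before it is completed fails the run):
1. the pan, right way round, is pulled home by the clips and rests on all three balls (contact force between each of ball_1, ball_2, ball_3 and pan above 0.3 N and horizontal distance between pan_centre and pan_seat below 0.008 m and angle between the y axis of pan_centre and the y axis of scale, either way round below 0.12 rad and y of pan_dot in the frame of scale above 0.03 m and angle between pan_centre's own z axis and vertical below 0.04 rad), for 0.3 s.
2. the zero key is pressed down with the pan seated (all of step 1 and value of joint zero_key above 0.003 m), for 0.1 s.
At the end, for the whole second after the job is handed in: The pan is at rest on the scale, right way round, each of the three balls carrying at least 0.3 N, within 8 mm and 7 degrees of its nominal place and level within 2.3 degrees, and the zero key has come up again (under 1 mm) (all of step 1 and linear speed of pan below 0.02 m/s and value of joint zero_key below 0.001 m); the robot touches nothing.
It fails at once if the contact forces between the pan and the three balls add up to more than 28 N (about 13 N of pressing on top of the springs' own pull) (contact force between pan and carrier above 28 N).
It fails at once if a jar or the mug is shifted by more than 20 mm or tipped (distance of any of spice_jar_centre, jam_jar_centre, mug_centre from where it was at the start of the episode above 0.02 m or angle between any of spice_jar_centre, jam_jar_centre, mug_centre's own z axis and vertical above 0.35 rad).
It also fails if it takes over 72 s, if anything falls off the work surface, if the arm or the gripper's body presses on something with over 40 N, if the wrist force passes 120 N, or if a joint passes its speed limit or range.

### The arm

A 6-joint arm with a two-finger parallel gripper is mounted at the origin on a cart in front of the work surface, level with it; the furniture and walls round the work are solid. World frame = base frame: x ahead of the robot, y to its left, z up, the work surface at z = 0. Lengths are in m, angles in rad, forces in N, time in s.
With the tool pointing down it reaches from about 0.375 to 0.975 m from the base axis. Payload 3.8 kg.
Tool frame: the origin (TCP) lies on the centre line of the jaws, within the pads' length; the fingertips stand 14 mm ahead of it and the grasp point (between the pads) lies 5 mm behind it; z points along the fingers, y is the line along which they close (so a half turn about z gives the same grasp; the last joint's range is limited). The gripper opens to 85 mm and grips with 20 to 120 N. Pads are 22 mm wide; open, the fingers measure 114 mm over their backs; the gripper's body (76 mm by 85 mm) begins 54 mm behind the grasp point. The pads swing forward as they close: fully open they stand 13 mm farther back than shut.
Start: joints at [-1.249, 0.264, 1.604, -0, 1.274, -0.037], TCP at [0.237, -0.632, 0.245] pointing down, gripper open.
Joint ranges: [-2.63, 2.63], [-0.94, 2.18], [0.31, 2.57], [-1.31, 4.45], [0, 2.66], [-2.55, 2.55]. Speed limits (rad/s): [2.57, 2.57, 3.14, 3.14, 3.14, 3.14].

### API

Orientations are given as a rotation vector (axis times angle).
In Python, from workcell import bot, eyes, spot_in gives the robot as it stands.
- The arm moves only by the tool carry_out, never from a script. Its argument "series" is text: rows parted by semicolons, each of 4 numbers parted by spaces: the shift along the world's x, y, z in m, then the turn about the world's z in degrees. In form: tx ty tz roll; .... A call has 1 to 20 rows; each row shifts and turns the commanded pose from where the row before left it; what a row does not reach is not made up. A row lasts 1/8 s, in which the tool goes at most 62.5 mm and 10.7 degrees, less where a joint would pass 70% of its speed; a pose out of reach is approached as far as the arm can. A call is refused whole if a number of a shift passes 0.0625 or a number of a turn 10.7, either way. A call with a gripper value outside its range is refused whole. "jaw" is the gripper command: -1 is shut, 1 is fully open, values between are in proportion, set as the call begins (left out, the last holds). The fingers move at their own pace and stop on an object; "grip_force" is the grip in N (left out, the last holds). Time passes only in rows, so rows that do not move let the fingers close. It gives the time, the measured TCP pose, the force, the opening and the grip force at its end, in the units of the state.
- bot.read_state(): the state, without advancing time (a new reading comes with each control period).
- eyes.read_camera(name): name is "side" or "top"; returns (picture, depth): 400x640x3 uint8, blue, green, red; 400x640 float32, m along the optical axis (not along the pixel's ray), 0 where there is no reading.
- eyes.get_calibration(name): a dict with "K" (3x3 intrinsics, pixels), "position" and "rotation" of the camera in the world. Camera axes: x right, y down, z forward; pixel columns grow to the right and rows downward; lengths in m; the calibration is good to about 2 mm. A picture is of the moment at which its call begins. get_calibration takes no time and is no camera call.
- bot.finish_job(): hands the job in; it is judged then, once.
Trained networks look in the newest picture that a camera, given by its name, has taken for a name from the list of things; names that differ only in an ending like _2 or _b are one class to them, and where a whole thing is asked for, a point or a joint stands for the part that bears it (a point fixed in the world has none). Each returns a list of dicts, best first, with "score" (0 to 1); they miss things now and then, are a little off and sometimes report something else, mostly with a low value. They report only what shows in the picture. A call takes as long as a camera call.
- spot_in(camera, target): "rect" ([centre column, centre row, width, height] in pixels, round what is visible of it).
The state is a dict: "time": time; "q": joint angles; "joint_vel": joint speeds; "joint_torque": joint torques, N m; "tool_pos": TCP position; "tcp_rot": TCP orientation; "wrist_force": force on the tool from outside, world axes, zero at the start; "torque": the same for the moment, N m; "width": opening from 0.0 (shut) to 1.0 (fully open); "grip_force": force on a finger pad.
Only numpy, scipy, OpenCV 4.12 (cv2) and the standard library are available. Lean on these libraries where they do the work, as an engineer would, in place of code of your own. Each camera call takes 0.05 s, during which the arm holds its last target. There are 200 camera calls.

## Working session

There is one attempt and no reset: what is moved stays moved. The work goes in short steps, Python scripts to look and compute and a tool call to move; the robot and the scene stay as the last step left them, time stands still between calls to the robot, and variables do not carry over. Pictures are saved under pics/ and viewed, at most 10 in all, crops included, and the job is handed in when it is done.

Besides the shell and the picture viewer there is one more tool, called after "Request:" as a command line: name --argument value ..., lists and objects as JSON in quotes. carry_out: Moves the arm, as the interface text tells. Its arguments: {"type":"object","properties":{"series":{"type":"string"},"jaw":{"type":"number"},"grip_force":{"type":"number"}},"required":["series"]}

```bash
mkdir -p pics; cat > h.py <<'E'
import sys; sys.path.insert(0,'.')
import numpy as np, cv2
from workcell import bot, eyes, spot_in
def cal(n):
    c=eyes.get_calibration(n); return np.array(c["K"]),np.array(c["position"]),np.array(c["rotation"])
def ray(n,u,v):
    K,p,R=cal(n)
    if R.shape!=(3,3): R=cv2.Rodrigues(R)[0]
    return p,R@np.linalg.inv(K)@np.array([u,v,1.])
def at_z(n,u,v,z):
    p,d=ray(n,u,v); return p+d*(z-p[2])/d[2]
def at_d(n,u,v,dep):
    p,d=ray(n,u,v); r=dep[int(round(v))-3:int(round(v))+4,int(round(u))-3:int(round(u))+4]; r=r[r>0]
    return p+d*np.median(r) if r.size else None
E
python3 - <<'E'
from h import *
np.set_printoptions(precision=4,suppress=True)
T=["pan_centre","pan_dot","pan_bead","scale","scale_dot","zero_key_top","spice_jar_centre","jam_jar_centre","mug_centre"]
ims=[]
for n in ["top","side"]:
    im,d=eyes.read_camera(n); cv2.imwrite(f"pics/{n}0.png",im); np.save(f"{n}0.npy",d)
    print(n,*cal(n))
    for t in T:
        for r in spot_in(n,t)[:2]:
            u,v=r["rect"][:2]; print(t,round(r["score"],2),np.round(r["rect"],1),at_d(n,u,v,d))
print(bot.read_state())
E
```

```text
top [[473.8436   0.     318.8477]
 [  0.     473.8436 195.5603]
 [  0.       0.       1.    ]] [0.4274 0.0149 1.5005] [-2.2044  2.1491 -0.1149]
pan_centre 0.68 [410.7 220.1  48.2  29.7] [ 0.5002 -0.2879  0.0162]
pan_dot 0.97 [409.  221.2  50.3  34.7] [ 0.4967 -0.2827  0.0158]
pan_bead 0.79 [409.  222.8  49.8  34.3] [ 0.4916 -0.2827  0.016 ]
pan_bead 0.18 [302.9 208.1  75.   80. ] [0.5281 0.0508 0.0342]
scale 0.68 [303.8 206.2  68.5  74.1] [0.534  0.0481 0.0347]
scale_dot 0.65 [301.2 206.9  72.1  73.9] [0.5317 0.0562 0.0339]
scale_dot 0.38 [411.3 221.8  51.   36.3] [ 0.495  -0.2898  0.0163]
spice_jar_centre 0.67 [382.  162.1  16.4  18. ] [ 0.6665 -0.1827  0.1065]
jam_jar_centre 0.72 [422.2 161.2  27.6  20.9] [ 0.6754 -0.3068  0.089 ]
mug_centre 0.69 [208.1 194.1  24.3  19.2] [0.5657 0.35   0.016 ]
mug_centre 0.69 [423.2 161.6  23.4  22.3] [ 0.6742 -0.3097  0.0896]
side [[428.11     0.     318.5839]
 [  0.     428.11   192.6464]
 [  0.       0.       1.    ]] [ 0.6876 -0.9959  0.5636] [-2.0157 -0.116   0.0527]
pan_centre 0.96 [263.4 279.1  41.5  49.4] [ 0.5054 -0.2892  0.0164]
pan_cent
[... 303 characters left out ...]
  0.0542]
spice_jar_centre 0.83 [348.2 237.4  20.3  40.1] [ 0.6746 -0.2037  0.0785]
jam_jar_centre 0.83 [346.9 281.9  36.9  57.2] [ 0.6789 -0.3525  0.0739]
mug_centre 0.75 [323.8 164.2  22.   20. ] [0.574  0.306  0.0397]
{'time': 1.0, 'q': array([-1.2489,  0.2639,  1.604 , -0.    ,  1.2737, -0.0369]), 'joint_vel': array([-0.0014,  0.0014,  0.0007,  0.0017, -0.0028, -0.002 ]), 'joint_torque': array([ -0.0008, -51.508 , -36.7746,  -0.    ,   0.0007,   0.    ]), 'tool_pos': array([ 0.237 , -0.632 ,  0.2453]), 'tcp_rot': array([3.0911, 0.5606, 0.    ]), 'wrist_force': array([ 0.3745, -0.3204, -0.3066]), 'torque': array([-0.0199,  0.0367, -0.0493]), 'grip_force': 0.0, 'width': 0.9976012761332513}
```

```bash
python3 - <<'E'
import cv2,numpy as np
a=cv2.imread("pics/top0.png")[140:260,190:460]; cv2.imwrite("pics/t1.png",cv2.resize(a,None,fx=2.9,fy=2.9,interpolation=cv2.INTER_CUBIC))
a=cv2.imread("pics/side0.png")[140:320,220:400]; cv2.imwrite("pics/s1.png",cv2.resize(a,None,fx=3.3,fy=3.3,interpolation=cv2.INTER_CUBIC))
E
```

```text
(no output)
```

View pics/t1.png

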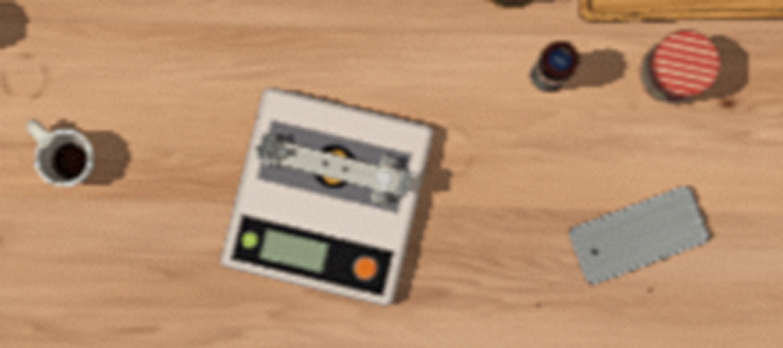

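View pics/s1.png

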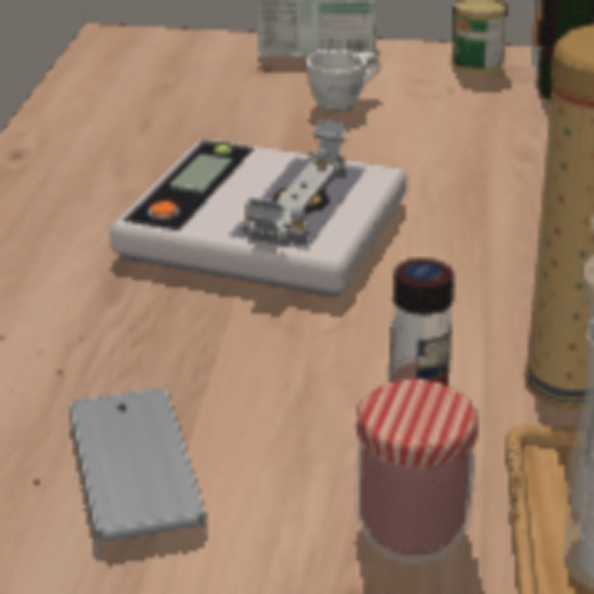

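```bash
cat >> h.py <<'E'
def cloud(n,d):
    K,p,R=cal(n); R=cv2.Rodrigues(R)[0] if R.shape!=(3,3) else R
    v,u=np.mgrid[0:d.shape[0],0:d.shape[1]]
    P=np.stack([(u-K[0,2])/K[0,0]*d,(v-K[1,2])/K[1,1]*d,d],-1)@R.T+p
    P[d<=0]=np.nan; return P
def box(P,m):
    (c,s,a)=cv2.minAreaRect((P[m][:,:2]*1000).astype(np.float32)); return np.round(c,1),np.round(s,1),round(a,2)
E
python3 - <<'E'
from h import *
np.set_printoptions(precision=1,suppress=True,linewidth=150)
for n in ["top","side"]:
    P=cloud(n,np.load(f"{n}0.npy")); x,y,z=P[...,0],P[...,1],P[...,2]
    m=(abs(x-.5)<.1)&(abs(y+.285)<.09)&(z>.011)&(z<.025); print(n,"pan",m.sum(),np.median(z[m])*1000,box(P,m))
    t=(abs(x-.5)<.1)&(abs(y+.285)<.2)&(abs(z)<.006); print("table",np.median(z[t])*1000)
    m=(abs(x-.53)<.15)&(abs(y-.05)<.14)&(z>.028)&(z<.04); print("scale",m.sum(),np.median(z[m])*1000,box(P,m))
    m=(abs(x-.54)<.06)&(abs(y-.05)<.1)&(z>.044)
    print(m.sum()); Q=P[m]*1000; print(Q[np.argsort(Q[:,1])][::max(1,len(Q)//70)])
    im=cv2.imread(f"pics/{n}0.png").astype(int)
    b,g,r=im[...,0],im[...,1],im[...,2]
    k=(r>200)&(g<150)&(b<90)&(abs(y-.05)<.14)&(abs(x-.5)<.15); print("key",k.sum(),np.nanmedian(P[k],0)*1000, np.nanmean(P[k],0)*1000)
    k=(im.max(-1)<90)&(abs(x-.5)<.1)&(abs(y+.285)<.07)&(z>.011); print("dot",k.sum(),np.nanmean(P[k],0)*1000)
E
```

```text
top pan 898 16.309533191627313 (array([ 472.8, -303.7]), array([128.3, 159.4]), 21.88)
table 0.14496027036514647
scale 3145 34.430754448742775 (array([531.7,  53.6]), array([189.4, 199.3]), 77.89)
278
[[549.  -34.5  74. ]
 [536.9 -31.8  72.4]
 [546.  -31.6  72.9]
 [552.2 -31.5  71.5]
 [536.7 -28.7  74.2]
 [549.5 -28.7  65.7]
 [558.5 -28.4  68.3]
 [534.1 -25.9  67.5]
 [536.8 -25.7  72.5]
 [555.2 -25.4  69.7]
 [550.9 -23.1  48.3]
 [546.9 -22.8  58.9]
 [543.3 -22.7  65.4]
 [532.4 -20.5  46.2]
 [547.9 -20.1  46.3]
 [557.3 -19.9  44.9]
 [569.7 -19.6  44.1]
 [541.6 -17.1  46.9]
 [557.  -16.8  46.4]
 [571.2 -16.1  59.5]
 [538.5 -14.2  45.4]
 [554.  -13.8  44.9]
 [565.2 -13.3  57.2]
 [519.8 -11.5  47.2]
 [544.6 -11.   45.3]
 [562.5 -10.4  53. ]
 [564.9 -10.2  59.6]
 [534.6  -7.9  54.6]
 [560.   -7.5  45.8]
 [575.5  -7.1  45.1]
 [538.3  -4.9  45.1]
 [550.7  -4.7  44.3]
 [569.   -4.2  47.7]
 [531.4  -1.9  54.6]
 [556.7  -1.4  46.4]
 [538.1   1.2  45.1]
 [559.5   1.8  47.9]
 [534.9   4.2  45.9]
 [562.6   4.9  47.4]
 [556.6   7.8  44.6]
 [565.7  11.2  45.8]
 [565.7  14.2  44.6]
 [556.1  20.2  46
[... 2472 characters left out ...]
.   92.2  55.5]
 [577.5  93.3  58.4]
 [580.3  95.2  45.2]
 [583.1  96.4  44.9]
 [574.3  97.1  56.5]
 [568.5  98.1  52.6]
 [585.4 100.5  49.4]
 [565.3 102.   44.3]
 [562.2 103.6  46.5]
 [567.8 105.   46.2]
 [561.6 108.9  47.2]
 [564.2 111.3  46.2]
 [589.7 113.   62.7]
 [575.1 115.1  67.2]
 [580.8 115.9  64. ]
 [580.8 116.4  57.5]
 [566.2 117.3  65.7]
 [580.4 117.5  72.7]
 [583.4 117.7  66.5]
 [577.8 117.8  56.7]
 [569.  118.   68.6]
 [586.  119.   75.5]
 [571.6 119.5  71.3]
 [577.7 120.   49.4]
 [571.6 120.7  67.6]
 [577.4 121.   58.4]
 [583.2 122.1  55.1]
 [577.  122.6  73.3]
 [568.3 123.9  72.3]
 [571.1 126.5  55.6]]
key 9 [455.1   7.1  40.9] [455.4   8.1  40.8]
dot 5 [ 521.3 -297.1   14.7]
```

```bash
python3 - <<'E'
from h import *
np.set_printoptions(precision=1,suppress=True,linewidth=150)
c=np.array([.4978,-.2858]); 
for n in ["top","side"]:
    P=cloud(n,np.load(f"{n}0.npy")); x,y,z=P[...,0],P[...,1],P[...,2]
    m=(np.hypot(x-c[0],y-c[1])<.078)&(z>.012)&(z<.025); print(n,"pan",m.sum(),box(P,m),P[m].mean(0)*1e3)
    a=np.deg2rad(-11.8); ux=np.array([np.cos(a),np.sin(a)]); uy=np.array([-np.sin(a),np.cos(a)])
    o=np.array([.5617,.045]); D=P[...,:2]-o; s=D@ux*1e3; t=D@uy*1e3; h=z*1e3
    for nm,m in [("clip+",(t>60)&(h>63)),("clip-",(t<-60)&(h>63)),("ball1",(abs(t-56)<9)&(h>50)&(abs(s)<10)),("b2",(abs(t+56)<9)&(h>51)&(abs(s-19.5)<9)),("b3",(abs(t+56)<9)&(h>51)&(abs(s+19.5)<9)),("bar",(abs(t)<45)&(h>42)&(abs(s)<20))]:
        m&=(abs(s)<40)&(abs(t)<95)
        print(nm,m.sum(),"s",np.percentile(s[m],[2,50,98]),"t",np.percentile(t[m],[2,50,98]),"z",np.percentile(h[m],[50,97]))
    m=(abs(t)<45)&(h>42)&(abs(s)<20); print("bar fit slope deg",np.rad2deg(np.polyfit(t[m],s[m],1)[0]),np.polyfit(t[m],s[m],1)[1])
K=[at_z("top",190+594/2.9,140+252/2.9,.016),at_z("side",220+122/3.3,140+407/3.3,.016),at_z("top",190+365/2.9,140+268/2.9,.039),at_z("side",220+163/3.3,140+209/3.3,.039)]
print("dots, keys",np.array(K)*1e3)
E
```

```text
top pan 860 (array([ 498.8, -284.6]), array([ 66. , 143.2]), 21.93) [ 498.7 -283.4   16.7]
clip+ 32 s [-11.6   0.3  13.1] t [71.  76.9 81.7] z [69.7 76.2]
clip- 31 s [-12.9  -0.4  11.5] t [-80.3 -75.1 -69.9] z [70.  74.2]
ball1 13 s [-8.   1.7  7.6] t [48.9 56.  61.5] z [55.4 61. ]
b2 10 s [11.3 16.8 21.8] t [-62.9 -56.  -52.8] z [56.6 61.8]
b3 12 s [-25.9 -20.4 -15.9] t [-58.6 -54.7 -49.6] z [54.4 58.8]
bar 147 s [-13.    0.1  11.8] t [-42.9   0.8  41.9] z [44.5 48.5]
bar fit slope deg 1.295197130876973 -0.4936871448839944
side pan 1386 (array([ 497.8, -285.8]), array([ 66.2, 145.3]), 21.74) [ 499.9 -293.    17.3]
clip+ 43 s [-10.5   0.3  12.7] t [67.5 75.6 82.5] z [69.2 75.2]
clip- 37 s [-13.7  -1.2  10.3] t [-82.4 -77.  -71.9] z [67.5 75.1]
ball1 16 s [-3.9  2.2  8.7] t [48.4 53.3 58.9] z [55.8 58.7]
b2 14 s [14.4 19.3 22.3] t [-64.1 -60.7 -54. ] z [56.3 58.8]
b3 6 s [-26.7 -23.5 -22. ] t [-60.1 -59.2 -54.3] z [55.5 57.8]
bar 109 s [-11.9   1.5  12.6] t [-38.9   4.5  42.4] z [44.4 46.4]
bar fit slope deg -0.1143007011073036 1.0430773632682726
dots, keys [[ 477.7 -238.3   16. ]
 [ 479.  -235.4   16. ]
 [ 453.8    8.7   39. ]
 [ 456.     7.1   39. ]]
```

Request:
carry_out --series "0.02 0.04 0 10.1; 0.03 0.04 0 10.1; 0.03 0.04 0 10.1; 0.03 0.04 0 10.1; 0.03 0.04 0 10.1; 0.03 0.04 0 10.1; 0.03 0.04 -0.02 10.1; 0.03 0.04 -0.02 10.1; 0.03 0.026 -0.02 10.4; 0 0 0 0; 0 0 0 0" --jaw 1

```text
time: 2.38
tool_pos: [0.497, -0.2863, 0.1856]
tcp_rot: [1.763, 2.6, -0.001]
wrist_force: [-0.8, 1.1, 0.4]
width: 1.001
grip_force: 0.0
```

Request:
carry_out --series "0.0015 0.001 -0.05 0; 0 0 -0.05 0; 0 0 -0.03 0; 0 0 -0.02 0; 0 0 -0.01 0; 0 0 -0.0075 0; 0 0 0 0; 0 0 0 0"

```text
time: 3.38
tool_pos: [0.4993, -0.2854, 0.0188]
tcp_rot: [1.761, 2.599, 0.0]
wrist_force: [0.5, 0.0, -0.3]
width: 0.997
grip_force: 0.0
```

Request:
carry_out --series "0 0 0 0; 0 0 0 0; 0 0 0 0; 0 0 0 0; 0 0 0 0; 0 0 0 0; 0 0 0 0; 0 0 0 0" --jaw -1 --grip_force 25

```text
time: 4.38
tool_pos: [0.499, -0.2853, 0.0188]
tcp_rot: [1.761, 2.6, -0.0]
wrist_force: [-1.8, 0.8, 6.1]
width: 0.765
grip_force: 27.6
```

Request:
carry_out --series "0 0 0.01 0; 0 0 0.03 0; 0 0 0.04 0; 0 0 0.03 0; 0.008 0.04 0 0; 0.008 0.05 0 -8.5; 0.012 0.06 0 -8.5; 0.012 0.06 0 -8.5; 0.012 0.06 0 -8.6; 0.0107 0.06 0 0; 0 0 0 0; 0 0 0 0; 0 0 0 0"

```text
time: 6.0
tool_pos: [0.5608, 0.0438, 0.1276]
tcp_rot: [-2.449, -1.968, 0.001]
wrist_force: [-0.2, -0.3, -2.7]
width: 0.757
grip_force: 29.2
```

```bash
python3 - <<'E'
from h import *
np.set_printoptions(precision=1,suppress=True,linewidth=150)
s0=bot.read_state(); print(s0["tool_pos"]*1e3,s0["tcp_rot"],s0["wrist_force"])
for n in ["top","side"]:
    im,d=eyes.read_camera(n); cv2.imwrite(f"pics/{n}1.png",im); np.save(f"{n}1.npy",d)
    P=cloud(n,d); x,y,z=P[...,0],P[...,1],P[...,2]
    a=np.deg2rad(-12.3); ux=np.array([np.cos(a),np.sin(a)]); uy=np.array([-np.sin(a),np.cos(a)])
    o=s0["tool_pos"][:2]; D=P[...,:2]-o; s=D@ux*1e3; t=D@uy*1e3; h=z*1e3
    m=(abs(s)<45)&(abs(t)<85)&(h>85)&(h<150)
    for nm,k in [("+",m&(t>30)),("-",m&(t<-30))]:
        k2=k&(abs(h-np.median(h[k]))<6)
        print(n,nm,k.sum(),np.median(h[k]),"s",np.percentile(s[k2],[1,50,99]),"t",np.percentile(t[k2],[1,99]))
a=cv2.imread("pics/side1.png")[120:270,220:400]; cv2.imwrite("pics/s2.png",cv2.resize(a,None,fx=3.3,fy=3.3,interpolation=cv2.INTER_CUBIC))
E
```

```text
[560.8  43.8 127.6] [-2.4 -2.   0. ] [-0.2 -0.3 -2.7]
top + 36 124.59668879441743 s [-32.4 -27.  -18.1] t [30.3 54.4]
top - 82 124.86167899895062 s [-32.  -17.1  30.7] t [-56.7 -30.8]
side + 102 126.1669896676127 s [-31.1  -7.1  33.2] t [30.2 69.5]
side - 239 125.91857695928188 s [-30.8   2.7  33.6] t [-72.1 -31. ]
```

View pics/s2.png

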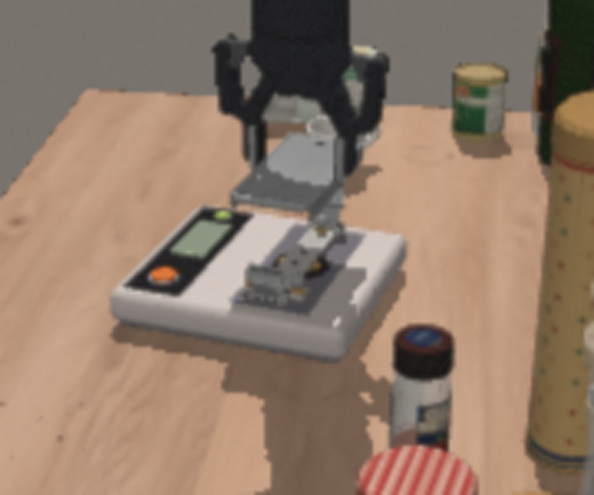

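Request:
carry_out --series "0.001 0.0015 -0.015 0; 0 0 -0.015 0; 0 0 -0.008 0; 0 0 -0.004 0; 0 0 0 0; 0 0 0 0"

```text
time: 6.85
tool_pos: [0.5627, 0.0466, 0.0863]
tcp_rot: [2.447, 1.97, 0.001]
wrist_force: [0.1, 0.1, -2.5]
width: 0.763
grip_force: 29.2
```

Request:
carry_out --series "0 0 -0.001 0; 0 0 -0.001 0; 0 0 -0.001 0; 0 0 0 0"

```text
time: 7.35
tool_pos: [0.5621, 0.0465, 0.0826]
tcp_rot: [-2.447, -1.97, 0.0]
wrist_force: [0.1, 0.4, -1.8]
width: 0.76
grip_force: 29.2
```

Request:
carry_out --series "0 -0.001 -0.001 0; 0 0 -0.001 0; 0 0 0 0; 0 0 0 0"

```text
time: 7.85
tool_pos: [0.5622, 0.0455, 0.0808]
tcp_rot: [-2.447, -1.97, 0.0]
wrist_force: [0.5, 0.8, -2.1]
width: 0.762
grip_force: 29.2
```

Request:
carry_out --series "0 0 -0.001 0; 0 0 -0.001 0; 0 0 0 0; 0 0 0 0"

```text
time: 8.35
tool_pos: [0.5622, 0.0455, 0.0787]
tcp_rot: [-2.447, -1.97, 0.0]
wrist_force: [-0.6, -0.4, -1.4]
width: 0.762
grip_force: 29.2
```

Request:
carry_out --series "0 0 -0.001 0; 0 0 0 0; 0 0 0 0"

```text
time: 8.72
tool_pos: [0.5622, 0.0455, 0.0778]
tcp_rot: [2.447, 1.97, -0.0]
wrist_force: [-0.2, -0.1, -2.0]
width: 0.759
grip_force: 29.2
```

Request:
carry_out --series "0 0 -0.001 0; 0 0 -0.001 0; 0 0 0 0; 0 0 0 0"

```text
time: 9.22
tool_pos: [0.5622, 0.0455, 0.0757]
tcp_rot: [2.447, 1.97, -0.0]
wrist_force: [0.7, -0.4, -1.8]
width: 0.757
grip_force: 29.2
```

Request:
carry_out --series "0 0 -0.001 0; 0 0 0 0; 0 0 0 0"

```text
time: 9.6
tool_pos: [0.5623, 0.0454, 0.0748]
tcp_rot: [2.447, 1.97, 0.0]
wrist_force: [-0.4, -0.6, -0.9]
width: 0.768
grip_force: 29.3
```

Request:
carry_out --series "0 0 -0.001 0; 0 0 0 0; 0 0 0 0"

```text
time: 9.98
tool_pos: [0.5623, 0.0454, 0.0739]
tcp_rot: [2.447, 1.97, 0.0]
wrist_force: [0.8, -0.9, -0.1]
width: 0.764
grip_force: 29.4
```

Request:
carry_out --series "0 0 -0.001 0; 0 0 0 0; 0 0 0 0"

```text
time: 10.35
tool_pos: [0.5627, 0.0456, 0.0732]
tcp_rot: [2.447, 1.969, 0.001]
wrist_force: [-0.6, 0.1, 1.9]
width: 0.759
grip_force: 29.7
```

Request:
carry_out --series "0 0 0 0; 0 0 0 0; 0 0 0 0; 0 0 0 0" --jaw 1

```text
time: 10.85
tool_pos: [0.5622, 0.0455, 0.0727]
tcp_rot: [-2.447, -1.97, 0.0]
wrist_force: [-0.7, 0.5, 0.8]
width: 1.003
grip_force: 0.0
```

Request:
carry_out --series "0 0 0.01 0; 0 0 0.03 0; 0 0 0.05 0; 0 0 0 0; 0 0 0 0; 0 0 0 0; 0 0 0 0; 0 0 0 0" --jaw -1

```text
time: 11.85
tool_pos: [0.5617, 0.0455, 0.1618]
tcp_rot: [-2.447, -1.969, 0.002]
wrist_force: [-0.1, -0.6, 0.7]
width: 0.002
grip_force: 0.0
```

```bash
cat > pan.py <<'E'
from h import *
np.set_printoptions(precision=1,suppress=True,linewidth=150)
k0=sys.argv[1]
s0=bot.read_state(); print(s0["time"],s0["tool_pos"]*1e3,s0["width"],s0["wrist_force"])
for n in ["top","side"]:
    im,d=eyes.read_camera(n); cv2.imwrite(f"pics/{n}{k0}.png",im); np.save(f"{n}{k0}.npy",d)
    P=cloud(n,d); x,y,z=P[...,0],P[...,1],P[...,2]
    a=np.deg2rad(-12.3); ux=np.array([np.cos(a),np.sin(a)]); uy=np.array([-np.sin(a),np.cos(a)])
    D=P[...,:2]-[.5617,.0454]; s=D@ux*1e3; t=D@uy*1e3; h=z*1e3
    m=(abs(s)<45)&(abs(t)<85)&(h>58)&(h<82)
    A=m&(abs(t)<62)&(abs(s)<28)
    c=np.linalg.lstsq(np.c_[t[A],s[A],np.ones(A.sum())],h[A],rcond=None)[0]
    print(n,A.sum(),"slope_t deg",np.rad2deg(c[0]),"slope_s",np.rad2deg(c[1]),"z0",c[2],"box",box(P,m&(abs(t)<66)))
E
python3 pan.py 2
python3 -c "
import cv2
a=cv2.imread('pics/side2.png')[120:270,220:400]; cv2.imwrite('pics/s3.png',cv2.resize(a,None,fx=3.3,fy=3.3,interpolation=cv2.INTER_CUBIC))"
```

```text
11.85 [561.7  45.5 161.8] 0.0015397788900855032 [-0.1 -0.6  0.7]
top 182 slope_t deg 2.671885053137831 slope_s -0.3418332360547384 z0 66.04374016238403 box (array([552.3,  53.3]), array([116.8,  43.4]), 77.6)
side 448 slope_t deg 3.42188766067228 slope_s 0.0605926994177106 z0 67.54602205328011 box (array([562.3,  45.4]), array([131.5,  66.9]), 76.58)
```

View pics/s3.png

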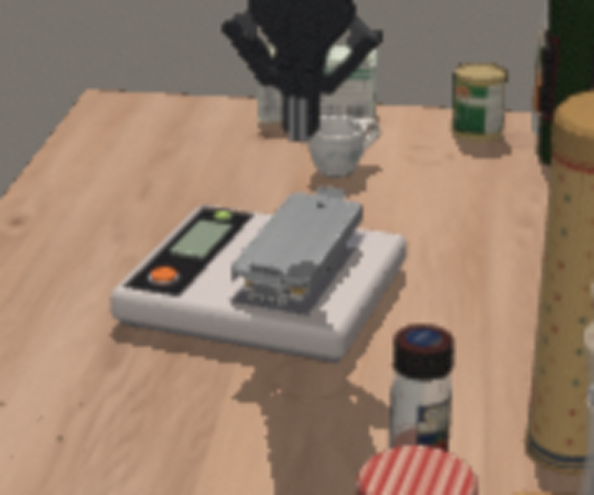

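Request:
carry_out --series "0.0096 0.044 0 0; 0 0 -0.03 0; 0 0 -0.03 0; 0 0 -0.01 0; 0 0 0 0; 0 0 0 0"

```text
time: 12.7
tool_pos: [0.5729, 0.0895, 0.0941]
tcp_rot: [2.447, 1.969, 0.003]
wrist_force: [0.6, 0.0, 0.2]
width: -0.002
grip_force: 0.0
```

Request:
carry_out --series "0 0 -0.002 0; 0 0 -0.001 0; 0 0 0 0; 0 0 0 0"

```text
time: 13.2
tool_pos: [0.5719, 0.0895, 0.0899]
tcp_rot: [2.447, 1.97, 0.0]
wrist_force: [0.2, 0.3, -0.2]
width: 0.002
grip_force: 0.0
```

Request:
carry_out --series "0 0 -0.001 0; 0 0 -0.001 0; 0 0 -0.001 0; 0 0 -0.001 0; 0 0 0 0; 0 0 0 0"

```text
time: 13.95
tool_pos: [0.5718, 0.0895, 0.0858]
tcp_rot: [-2.447, -1.97, 0.0]
wrist_force: [0.3, 0.3, -0.2]
width: -0.001
grip_force: 0.0
```

Request:
carry_out --series "0 0 -0.0005 0; 0 0 -0.0005 0; 0 0 0 0; 0 0 0 0"

```text
time: 14.45
tool_pos: [0.5718, 0.0895, 0.0848]
tcp_rot: [-2.447, -1.97, 0.0]
wrist_force: [1.1, -0.1, 0.4]
width: -0.002
grip_force: 0.0
```

Request:
carry_out --series "0 0 -0.0005 0; 0 0 -0.0005 0; 0 0 0 0; 0 0 0 0"

```text
time: 14.95
tool_pos: [0.5718, 0.0895, 0.0838]
tcp_rot: [-2.447, -1.97, 0.0]
wrist_force: [0.4, 0.3, -0.4]
width: -0.001
grip_force: 0.0
```

Request:
carry_out --series "0 0 -0.0005 0; 0 0 -0.0005 0; 0 0 0 0; 0 0 0 0"

```text
time: 15.45
tool_pos: [0.5719, 0.0895, 0.0829]
tcp_rot: [2.447, 1.97, 0.0]
wrist_force: [0.3, 0.1, 2.2]
width: -0.004
grip_force: 0.9
```

Request:
carry_out --series "0 0 -0.0005 0; 0 0 -0.0005 0; 0 0 0 0; 0 0 0 0"

```text
time: 15.95
tool_pos: [0.5721, 0.0895, 0.0819]
tcp_rot: [2.447, 1.97, 0.001]
wrist_force: [-1.0, -0.3, 3.2]
width: -0.001
grip_force: 1.5
```

Request:
carry_out --series "0 0 -0.0005 0; 0 0 0 0; 0 0 0 0"

```text
time: 16.32
tool_pos: [0.572, 0.0895, 0.0813]
tcp_rot: [2.447, 1.97, 0.0]
wrist_force: [1.1, 0.1, 2.0]
width: 0.001
grip_force: 1.2
```

Request:
carry_out --series "0 0 -0.0005 0; 0 0 0 0; 0 0 0 0"

```text
time: 16.7
tool_pos: [0.5719, 0.0896, 0.0807]
tcp_rot: [-2.447, -1.97, -0.0]
wrist_force: [0.6, 0.7, 2.3]
width: -0.004
grip_force: 1.0
```

Request:
carry_out --series "0 0 -0.0005 0; 0 0 0 0; 0 0 0 0"

```text
time: 17.08
tool_pos: [0.5718, 0.0895, 0.0802]
tcp_rot: [-2.447, -1.97, 0.0]
wrist_force: [0.1, 1.7, 2.4]
width: 0.003
grip_force: 0.8
```

Request:
carry_out --series "0 0 -0.0005 0; 0 0 0 0; 0 0 0 0"

```text
time: 17.45
tool_pos: [0.5716, 0.0894, 0.0796]
tcp_rot: [-2.447, -1.97, 0.001]
wrist_force: [0.7, 0.5, 1.0]
width: 0.003
grip_force: 0.5
```

Request:
carry_out --series "0 0 -0.0005 0; 0 0 0 0; 0 0 0 0"

```text
time: 17.82
tool_pos: [0.5715, 0.0893, 0.079]
tcp_rot: [-2.447, -1.97, 0.001]
wrist_force: [1.2, -0.3, -0.3]
width: 0.002
grip_force: 0.1
```

Request:
carry_out --series "0 0 -0.0005 0; 0 0 0 0; 0 0 0 0"

```text
time: 18.2
tool_pos: [0.5717, 0.0895, 0.0787]
tcp_rot: [-2.447, -1.97, 0.0]
wrist_force: [-0.0, 0.1, 0.3]
width: 0.002
grip_force: 0.0
```

```bash
python3 pan.py 3
```

```text
18.2 [571.7  89.5  78.7] 0.0015575971946024465 [-0.   0.1  0.3]
top 300 slope_t deg -0.05235834072550068 slope_s -0.6331153711809479 z0 63.22655138883826 box (array([558.3,  30.7]), array([102.3,  66.6]), 77.04)
side 426 slope_t deg 2.08296025131459 slope_s 0.7240506548946205 z0 65.22906780851437 box (array([561.8,  45.3]), array([132.3,  67.6]), 76.55)
```

Request:
carry_out --series "0 0 0.02 0; 0 0 0.04 0; -0.03 -0.02 0.04 0; -0.05 -0.03 0 0; 0 0 0 0; 0 0 0 0"

```text
time: 19.05
tool_pos: [0.4926, 0.0395, 0.1802]
tcp_rot: [2.447, 1.968, 0.004]
wrist_force: [-0.0, -0.6, 0.0]
width: 0.001
grip_force: 0.0
```

```bash
python3 pan.py 4; python3 -c "
import cv2,numpy as np
f=lambda p,a,b,c,d:cv2.resize(cv2.imread(p)[a:b,c:d],(396,396),interpolation=cv2.INTER_CUBIC)
cv2.imwrite('pics/s4.png',np.hstack([f('pics/side4.png',150,250,250,350),f('pics/top4.png',160,260,250,350)]))"
```

```text
19.05 [492.6  39.5 180.2] 0.001054234950659293 [-0.  -0.6  0. ]
top 97 slope_t deg -0.9270276995106476 slope_s -0.8254966641693842 z0 64.13756403491824 box (array([594.1,  49.9]), array([ 27.7, 112.9]), 0.37)
side 404 slope_t deg -0.030897859025732 slope_s -0.14624281473281206 z0 63.986961852825885 box (array([562. ,  45.1]), array([132.2,  66.5]), 76.64)
```

View pics/s4.png

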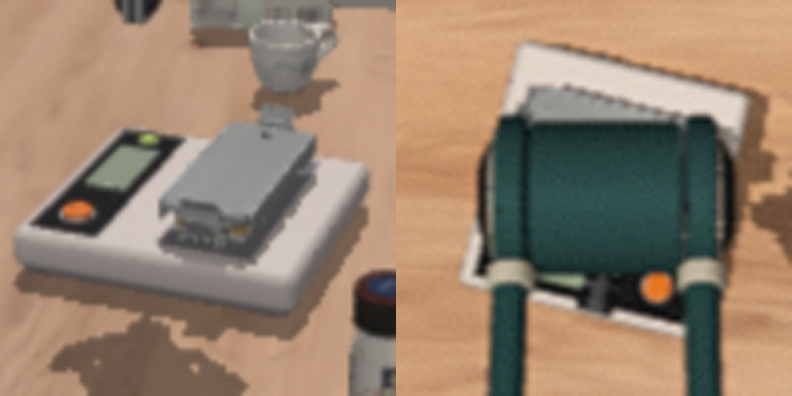

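Request:
carry_out --series "-0.0376 -0.031 0 0; 0 0 -0.05 0; 0 0 -0.04 0; 0 0 -0.025 0; 0 0 -0.0075 0; 0 0 0 0; 0 0 0 0; 0 0 0 0"

```text
time: 20.15
tool_pos: [0.4554, 0.0085, 0.0575]
tcp_rot: [2.446, 1.969, 0.003]
wrist_force: [-0.5, 0.1, 0.7]
width: 0.0
grip_force: 0.0
```

Request:
carry_out --series "0 0 -0.002 0; 0 0 -0.002 0; 0 0 -0.001 0; 0 0 -0.001 0; 0 0 0 0; 0 0 0 0"

```text
time: 20.9
tool_pos: [0.4545, 0.0085, 0.0505]
tcp_rot: [2.447, 1.97, 0.001]
wrist_force: [0.3, 0.2, 3.6]
width: -0.002
grip_force: 1.4
```

Request:
carry_out --series "0 0 -0.001 0; 0 0 0 0; 0 0 0 0"

```text
time: 21.28
tool_pos: [0.4545, 0.0085, 0.0494]
tcp_rot: [2.447, 1.97, 0.001]
wrist_force: [0.2, -0.4, 2.9]
width: -0.004
grip_force: 1.8
```

Request:
carry_out --series "0 0 -0.001 0; 0 0 0 0; 0 0 0 0"

```text
time: 21.65
tool_pos: [0.4545, 0.0085, 0.0489]
tcp_rot: [2.447, 1.97, 0.0]
wrist_force: [-1.4, 0.7, 9.1]
width: -0.003
grip_force: 4.3
```

Force rose steeply: the key is at its stop. Release and clear off.

Request:
carry_out --series "0 0 0 0; 0 0 0 0; 0 0 0.005 0; 0 0 0.03 0; 0 0 0.05 0; -0.02 -0.06 0.03 0; 0 -0.06 0.02 0; 0 -0.06 0 0; 0 -0.06 0 0; 0 0 0 0; 0 0 0 0"

```text
time: 23.02
tool_pos: [0.4353, -0.2238, 0.1788]
tcp_rot: [-2.446, -1.966, 0.001]
wrist_force: [0.3, -0.3, 0.2]
width: -0.0
grip_force: 0.0
```

```bash
python3 pan.py 5; python3 - <<'E'
from h import *
for n in ["top","side"]:
    im=cv2.imread(f"pics/{n}5.png").astype(int); P=cloud(n,np.load(f"{n}5.npy"))
    k=(im[...,2]>200)&(im[...,1]<150)&(im[...,0]<90)&(abs(P[...,1]-.05)<.14)&(abs(P[...,0]-.5)<.15); print("key",k.sum(),np.nanmedian(P[k],0)*1000)
    for t in ["spice_jar_centre","jam_jar_centre","mug_centre"]:
        for r in spot_in(n,t)[:1]: print(n,t,np.round(r["rect"],0))
E
```

```text
23.025 [ 435.3 -223.8  178.8] -0.0002876469226353892 [ 0.3 -0.3  0.2]
top 698 slope_t deg 0.0366280775824822 slope_s -0.3920418410361917 z0 63.207489089720085 box (array([561.7,  45.3]), array([132.4,  66.6]), 76.91)
side 402 slope_t deg 0.00870336049822845 slope_s 0.3694473521128518 z0 64.06134726738632 box (array([562.1,  45.3]), array([131.3,  66.4]), 76.84)
key 26 [454.99494236   9.86287555  38.33410683]
top spice_jar_centre [380. 162.  14.  15.]
top jam_jar_centre [422. 163.  26.  24.]
top mug_centre [304. 208.  71.  77.]
key 10 [454.72823592   8.3927815   41.00430177]
side spice_jar_centre [348. 238.  21.  43.]
side jam_jar_centre [347. 281.  40.  56.]
side mug_centre [324. 164.  22.  16.]
```

```bash
python3 -c "
from h import *
print(bot.finish_job())"
```

```text
the job is handed in; nothing more can be done
None
```

The weighing pan is on the scale, dot to dot, level and held by both clips. I pressed the zero key to its stop and it came back up, and the jars and mug weren't disturbed. The job is handed in with no verdict returned; seating and key travel are judged from camera views and measured forces.

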